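Set out the casting flasks by size on their sprue bases

ROBOT

A 6-joint arm with a two-finger parallel gripper is mounted at the origin on a cart in front of the work surface, level with it; the furniture and walls round the work are solid. World frame = base frame: x ahead of the robot, y to its left, z up, the work surface at z = 0. Lengths are in mm, angles in rad, forces in N, time in s.
With the tool pointing down it reaches from about 275 to 1000 mm from the base axis. Payload 8.4 kg.
Tool frame: the origin (TCP) lies at the very end of the fingers, on their centre line; the grasp point (between the pads) lies 19 mm behind it; z points along the fingers, y is the line along which they close (so a half turn about z gives the same grasp; the last joint's range is limited). The gripper opens to 85 mm and grips with 20 to 120 N. Pads are 22 mm wide; open, the fingers measure 114 mm over their backs; the gripper's body (76 mm by 85 mm) begins 54 mm behind the grasp point. The pads swing forward as they close: fully open they stand 13 mm farther back than shut.
Start: joints at [-1.175, 0.353, 1.633, -0, 1.155, -0.002], TCP at [242.118, -576.2, 231.281] pointing down, gripper open.
Joint ranges: [-2.63, 2.63], [-0.92, 2.1], [0.06, 2.66], [-1.3, 4.44], [0, 2.69], [-3.02, 3.02]. Speed limits (rad/s): [2.22, 2.22, 2.79, 3.14, 3.14, 3.14].

INTERFACE

Orientations are given as [roll, pitch, yaw] about the fixed x, y, z axes, in that order (R = Rz(yaw) Ry(pitch) Rx(roll)).
In Python, from rig import sensors, grab_frame, camera_params, order gives the robot as it stands. The module is installed in compiled form; this text tells all that it offers.
- The arm moves only by the tool move_arm, never from a script. Its argument "motion" is a list of rows, each a list of 7 numbers: the turn, a rotation vector about the tool's x, y, z in a scale on which 1.0 is 4 rad, then the shift along the tool's x, y, z in parts of the range, where 1.0 means 400 mm, then the finger opening in m, from 0 to 0.0854. A call has 1 to 8 rows; each row is the pose to reach, as a shift and turn from the pose commanded when the call began, along the tool's axes at that moment; what a row does not reach only later rows make up. A row lasts 1/8 s, in which the tool goes at most 62.5 mm and 10.7 degrees, less where a joint would pass 70% of its speed; a pose out of reach is approached as far as the arm can. A call with a gripper value outside its range is refused whole. The fingers move at their own pace and stop on an object; "grip_force" is the grip in N (left out, the last holds). Time passes only in rows, so rows that repeat a pose let the fingers close. It gives the time, the measured TCP pose, the force, the opening and the grip force at its end, in the units of the state.
- sensors.sense(): the state, without advancing time (a new reading comes with each control period).
- grab_frame(name): name is "scene" or "top" or "wrist"; returns (picture, depth): 400x640x3 uint8, red, green, blue; 400x640 float32, mm along the optical axis (not along the pixel's ray), 0 where there is no reading.
- camera_params(name): a dict with "camera_matrix" (3x3 intrinsics, pixels), "k1" (the pictures are not rectified: a ray, as slopes to the right and down, at radius r is drawn at 1 + k1 r^2 times it, then the intrinsics apply), "world_from_camera" (4x4, takes a point from camera to world coordinates). Camera axes: x right, y down, z forward; pixel columns grow to the right and rows downward; lengths in mm; the calibration is good to about 2 mm. A picture is of the moment at which its call begins: read the wrist's pose just before it. camera_params takes no time and is no camera call; for the wrist camera it gives the pose at the moment of the call.
- order.sign_off(): hands the job in; it is judged then, once.
The state is a dict: "clock": time; "qpos": joint angles; "qvel": joint speeds; "joint_efforts": joint torques, N m; "eef_pos": TCP position; "tcp_rot": TCP orientation; "contact_force": force on the tool from outside, world axes, zero at the start; "wrist_torque": the same for the moment, N m; "opening": opening from 0.0 (shut) to 1.0 (fully open); "grasp_force": force on a finger pad.
Only numpy, scipy, OpenCV 4.12 (cv2) and the standard library are available. Lean on these libraries where they do the work, as an engineer would, in place of code of your own. Each camera call takes 0.05 s, during which the arm holds its last target. There are 200 camera calls.

TASK

Set out the four steel casting flasks for investing: draw the nested one straight out of the other, and stand each flask upright on its own rubber sprue base, the one whose lip it fits, so that they end in order of diameter along the board, each sitting flat on the floor of its base. Don't knock any flask over, and leave the white pot and the roll of tape where they are.

Things in the scene. Friction and masses are not known exactly. Their poses are not given: they have to be found in the camera images.
- flask_a: casting flask, the smallest of four: stainless-steel tube open at both ends, 28 mm outside diameter, 45 mm tall, wall 3 mm, upright, loose, under 0.35 kg. Starts alone on the table. Origin: centre of its lower end; z up along the tube.
- flask_b: casting flask, the second smallest and the tallest of four: stainless-steel tube open at both ends, 37 mm outside diameter, 78 mm tall, wall 3 mm, upright, loose, under 0.35 kg. Starts nested in flask_c, both standing on the table: its top 28 mm stick out above flask_c's rim; 1.5 mm play all round. Origin: centre of its lower end; z up along the tube.
- flask_c: casting flask, the second largest of four: stainless-steel tube open at both ends, 46 mm outside diameter, 50 mm tall, wall 3 mm, upright, loose, under 0.35 kg. Starts with flask_b inside it. Origin: centre of its lower end; z up along the tube.
- flask_d: casting flask, the largest of four: stainless-steel tube open at both ends, 55 mm outside diameter, 62 mm tall, wall 3 mm, upright, loose, under 0.35 kg. Starts alone on the table. Origin: centre of its lower end; z up along the tube.
- base_a: sprue base for flask_a: round dark rubber base 44 mm wide, lip 14 mm high, low cone in the middle. Floor, where the flask stands, 5 mm above its underside; the seat is 33 mm wide there, 40 mm at the lip's top. Fixed in a row by size, centres 53, 62, 71 mm apart, on a plywood board 256x86x12 mm. Origin: centre of its underside, 12 mm above the table; x along the row to the largest base.
- base_b: sprue base for flask_b: round dark rubber base 53 mm wide, lip 14 mm high, low cone in the middle. Floor, where the flask stands, 5 mm above its underside; the seat is 42 mm wide there, 49 mm at the lip's top. Fixed in a row by size, centres 53, 62, 71 mm apart, on a plywood board 256x86x12 mm. Origin: centre of its underside, 12 mm above the table; x along the row to the largest base.
- base_c: sprue base for flask_c: round dark rubber base 62 mm wide, lip 14 mm high, low cone in the middle. Floor, where the flask stands, 5 mm above its underside; the seat is 51 mm wide there, 58 mm at the lip's top. Fixed in a row by size, centres 53, 62, 71 mm apart, on a plywood board 256x86x12 mm. Origin: centre of its underside, 12 mm above the table; x along the row to the largest base.
- base_d: sprue base for flask_d: round dark rubber base 71 mm wide, lip 14 mm high, low cone in the middle. Floor, where the flask stands, 5 mm above its underside; the seat is 60 mm wide there, 67 mm at the lip's top. Fixed in a row by size, centres 53, 62, 71 mm apart, on a plywood board 256x86x12 mm. Origin: centre of its underside, 12 mm above the table; x along the row to the largest base.
- flux_pot: bystander: white round pot, 68 mm wide and 28 mm high, on the table. Origin: centre of its underside. To be left alone.
- masking_tape: bystander: roll of masking tape lying flat, 42 mm wide and 19 mm high, on the table. Origin: centre of its underside. To be left alone.
Mind the look-alikes: they are no part of the job. What is shaped like the flask_b but green is not meant.

How it is judged (in metres and radians):
On the way:
1. flask_b has been drawn out of flask_c: it is clear above its rim or well to one side ((z of flask_b in the frame of flask_c above 0.052 m or horizontal distance between flask_b and flask_c above 0.045 m)).
At the end, for the whole second after the job is handed in: Each flask stands upright (within 0.06 rad) on the floor of its own base, centred within 5 mm, its lower end 3 to 7.5 mm above the underside of the base, at rest and released (horizontal distance between flask_a and base_a below 0.005 m and z of flask_a in the frame of base_a between 0.003 and 0.0075 m and angle between each of flask_a, flask_b, flask_c, flask_d's own z axis and vertical below 0.06 rad and linear speed of each of flask_a, flask_b, flask_c, flask_d below 0.02 m/s and contact force between each of flask_a, flask_b, flask_c, flask_d and the fingers below 0.05 N and horizontal distance between flask_b and base_b below 0.005 m and z of flask_b in the frame of base_b between 0.003 and 0.0075 m and horizontal distance between flask_c and base_c below 0.005 m and z of flask_c in the frame of base_c between 0.003 and 0.0075 m and horizontal distance between flask_d and base_d below 0.005 m and z of flask_d in the frame of base_d between 0.003 and 0.0075 m); the robot touches nothing.
It fails at once if a flask is knocked over (tilted more than 0.6 rad) (angle between any of flask_a, flask_b, flask_c, flask_d's own z axis and vertical above 0.6 rad).
It fails at once if the white pot or the roll of tape is moved more than 20 mm (distance of any of flux_pot, masking_tape from where it was at the start of the episode above 0.02 m).
It also fails if it takes over 122 s, if anything falls off the work surface, if the arm or the gripper's body presses on something with over 40 N, if the wrist force passes 120 N, or if a joint passes its speed limit or range.

## Working session

There is one attempt and no reset: what is moved stays moved. The work goes in short steps, Python scripts to look and compute and a tool call to move; the robot and the scene stay as the last step left them, time stands still between calls to the robot, and variables do not carry over. Pictures are saved under pics/ and viewed, at most 14 in all, crops included, and the job is handed in when it is done.

Besides the shell and the picture viewer there is one more tool, called after "Emit:" by a JSON object that holds its "op" and its "data", one argument or row to a line. move_arm: Moves the arm, as the interface text tells. Its arguments: {"type":"object","properties":{"motion":{"type":"array","items":{"type":"array","items":{"type":"number"}}},"grip_force":{"type":"number"}},"required":["motion"]}

```bash
mkdir -p pics; cat > h.py <<'E'
import numpy as np, cv2
from rig import sensors, grab_frame, camera_params, order
def snap(n):
    p=camera_params(n); a,d=grab_frame(n); return a,d,p
def save(f,a): cv2.imwrite('pics/'+f,a[:,:,::-1])
def rays(p,uv):
    K=np.array(p['camera_matrix'],float); uv=np.atleast_2d(uv).astype(float)
    q=np.c_[(uv[:,0]-K[0,2])/K[0,0],(uv[:,1]-K[1,2])/K[1,1]]; s=q.copy()
    for _ in range(20): s=q/(1+p['k1']*(s**2).sum(1,keepdims=True))
    return np.c_[s,np.ones(len(s))]
def world(p,uv,depth):
    T=np.array(p['world_from_camera']); return (rays(p,uv)*np.reshape(depth,(-1,1)))@T[:3,:3].T+T[:3,3]
def cloud(d,p):
    v,u=np.nonzero(d>0); return world(p,np.c_[u,v],d[v,u]),u,v
def onplane(p,uv,z):
    T=np.array(p['world_from_camera']); r=rays(p,uv)@T[:3,:3].T
    return T[:3,3]+r*((z-T[2,3])/r[:,2:3])
E
python3 - <<'E'
from h import *
for n in('scene','top'):
    a,d,p=snap(n); save(n+'0.png',a); np.savez('/tmp/%s0.npz'%n,a=a,d=d)
    print(n,np.round(p['world_from_camera'],3).tolist(),np.round(p['camera_matrix'],1).tolist(),p['k1'])
print(sensors.sense())
E
```

```text
scene [[0.496, -0.499, 0.71, -125.086], [-0.868, -0.281, 0.409, -392.637], [-0.004, -0.819, -0.573, 628.352], [0.0, 0.0, 0.0, 1.0]] [[368.3, 0.0, 320.3], [0.0, 368.3, 203.5], [0.0, 0.0, 1.0]] -0.03912092862928052
top [[-0.015, -0.987, 0.158, 387.038], [-0.999, 0.009, -0.036, 10.052], [0.034, -0.159, -0.987, 1074.645], [0.0, 0.0, 0.0, 1.0]] [[383.1, 0.0, 322.1], [0.0, 383.1, 201.0], [0.0, 0.0, 1.0]] -0.07575837187024329
{'clock': 0.1, 'qpos': array([-1.17535966e+00,  3.53602285e-01,  1.63406696e+00,  2.42283096e-05,
        1.15520262e+00, -2.40175570e-03]), 'qvel': array([ 0.00145601, -0.00060494, -0.00092522, -0.00067669, -0.00069905,
        0.00034668]), 'joint_efforts': array([-1.49760490e-03, -6.06360984e+01, -3.42820466e+01, -4.01354248e-05,
        4.06455685e-03, -3.07418236e-05]), 'eef_pos': array([ 241.9803298 , -575.78475431,  230.61906421]), 'tcp_rot': array([-3.14031350e+00, -2.52256694e-05,  3.97828614e-01]), 'contact_force': array([ 0.18470467, -0.05382255, -0.10001498]), 'wrist_torque': array([-0.00211849,  0.05880349,  0.03197986]), 'grasp_force': 0.0, 'opening': 1.001512796174954}
```

View pics/scene0.png

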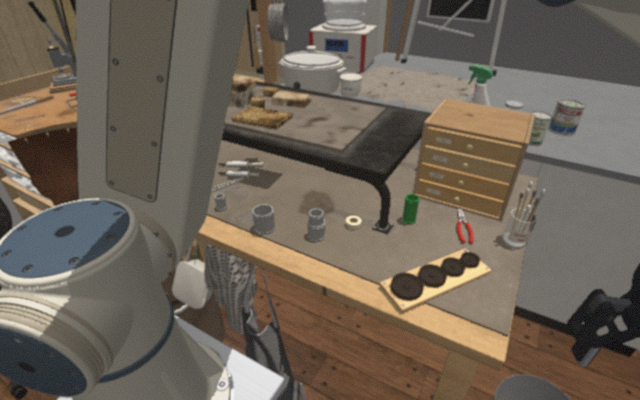

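View pics/top0.png

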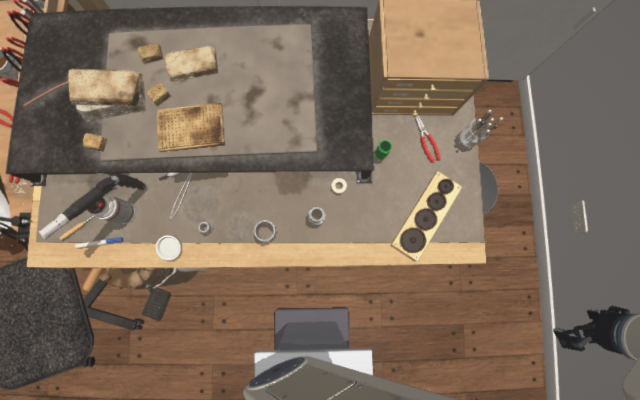

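Candidates in the top picture: flask_a at (204,228), flask_d at (264,231), nested b in c at (316,215). The green look-alike is at (384,149), the tape at (339,186) and the pot at (168,247); leave these three. The bases run from small (446,186), through (437,201) and (425,219), to large (413,240). The black raised slab spans the back of the table.

```bash
python3 - <<'E'
from h import *
from scipy.optimize import least_squares
P={}
for n in('top','scene'):
    z=np.load('/tmp/%s0.npz'%n); p=camera_params(n); P[n]=cloud(z['d'],p)[0]
    if n=='top': a,d,pt=z['a'],z['d'],p
def fit(c):
    r0=np.hypot(*(c-np.median(c,0)).T).mean()
    return least_squares(lambda q:np.hypot(c[:,0]-q[0],c[:,1]-q[1])-q[2],[*np.median(c,0),r0],loss='soft_l1').x
for name,uv,z in [('a',(204,228),45),('d',(264,231),62),('bc',(316,215),78),('pot',(168,247),28),('tape',(339,186),19),('ba',(446,186),26),('bb',(437,201),26),('bc_',(425,219),26),('bd',(413,240),26),('green',(384,149),78),('slabedge',(300,165),0),('table',(230,210),0)]:
    w=onplane(pt,[uv],z)[0]; print(name,w.round(0),end=' ')
    for n in P:
        Q=P[n]; Q=Q[(np.hypot(Q[:,0]-w[0],Q[:,1]-w[1])<45)]
        if len(Q)<10: continue
        zm=np.percentile(Q[:,2],[2,50,98]); print(n,len(Q),zm.round(1),end=' ')
        if name in('a','d','bc','ba','bb','bc_','bd'):
            T=Q[abs(Q[:,2]-z)<5]; 
            if len(T)>8: print('rim',len(T),fit(T[:,:2]).round(1),T[:,2].mean().round(1),end=' ')
    print()
Q=P['top']
for x in range(250,700,25):
  for y in(-200,0,200):
    m=(abs(Q[:,0]-x)<6)&(abs(Q[:,1]-y)<6)
    print(x,y,Q[m,2].round(0).max() if m.any() else None,end=' | ')
  print()
c=cv2.resize(a[160:270,190:470],(784,308),interpolation=cv2.INTER_CUBIC); save('top_crop.png',c)
E
```

```text
a [482. 291.  45.] top 810 [-7.4 -0.5 44.2] rim 39 [485.6 292.9  11.9] 43.7 scene 584 [-298.3    2.7   46.8] rim 55 [487.  293.4  12.7] 44.5 
d [471. 127.  62.] top 816 [-8.5  0.2 62.4] rim 85 [473.4 126.   26.1] 60.8 scene 1477 [-662.2    1.1   63.9] rim 131 [474.5 126.6  25.9] 61.5 
bc [510. -10.  78.] top 794 [-4.8 -0.  76.8] rim 51 [511.1 -12.4  16.8] 76.3 scene 909 [-763.4   15.1   79.9] rim 89 [514.6 -11.9  16.9] 77.7 
pot [432. 392.  28.] top 825 [-9.7 10.8 32.5] scene 617 [-367.6 -272.6 -217.3] 
tape [599. -77.  19.] top 1239 [ -4.4  10.5 183.6] scene 1339 [-917.1   19.   185.2] 
ba [ 595. -382.   26.] top 678 [-1.7 12.9 26.1] rim 96 [ 591.2 -379.5   22.7] 23.8 scene 737 [ 2.4 16.9 27.4] rim 189 [ 595.1 -378.5   23.6] 24.6 
bb [ 552. -353.   26.] top 743 [ 7.  14.5 26.6] rim 130 [ 553.3 -353.6   25.1] 23.9 scene 875 [ 2.2 17.9 27.8] rim 254 [ 553.  -351.4   27.7] 24.6 
bc_ [ 502. -315.   26.] top 777 [ 6.7 15.7 26.9] rim 149 [ 503.7 -318.9   30.2] 24.1 scene 947 [ 6.  18.5 27.7] rim 294 [ 503.6 -318.3   30.1] 24.5 
bd [ 444. -278.   26.] top 818 [-5.7 15.6 26.6] rim 126 [ 445
[... 473 characters left out ...]
906.0 | 300 200 -914.0 | 
325 -200 -900.0 | 325 0 -911.0 | 325 200 -908.0 | 
350 -200 -908.0 | 350 0 -914.0 | 350 200 -909.0 | 
375 -200 -5.0 | 375 0 -3.0 | 375 200 -5.0 | 
400 -200 -4.0 | 400 0 -4.0 | 400 200 -1.0 | 
425 -200 -3.0 | 425 0 -3.0 | 425 200 -3.0 | 
450 -200 2.0 | 450 0 3.0 | 450 200 3.0 | 
475 -200 2.0 | 475 0 3.0 | 475 200 1.0 | 
500 -200 4.0 | 500 0 79.0 | 500 200 3.0 | 
525 -200 3.0 | 525 0 80.0 | 525 200 7.0 | 
550 -200 3.0 | 550 0 5.0 | 550 200 2.0 | 
575 -200 3.0 | 575 0 4.0 | 575 200 4.0 | 
600 -200 2.0 | 600 0 182.0 | 600 200 180.0 | 
625 -200 3.0 | 625 0 185.0 | 625 200 184.0 | 
650 -200 3.0 | 650 0 196.0 | 650 200 196.0 | 
675 -200 79.0 | 675 0 197.0 | 675 200 197.0 |
```

View pics/top_crop.png

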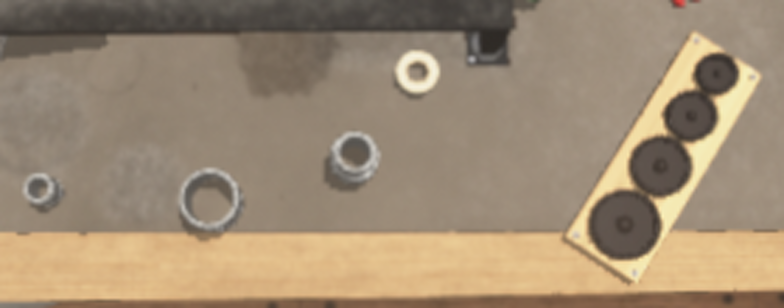

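Crop confirms the choice: small tube at (41,190), large single tube at (210,200), thin tube nested in a wider one at (355,157), and a base row running from large at lower left to small at upper right. Next I move towards the bases for a close wrist look.

Units first: shifts go in shares of 400 mm and turns go in shares of 4 rad. So 0.302 m / 0.4 = 0.755, 0.264 m / 0.4 = 0.66, 0.992 rad / 4 = 0.248.

Emit:
{"op": "move_arm", "data": {
  "motion": [
    [0,0,0.03,0.095,-0.04,-0.0313,0.085],
    [0,0,0.0625,0.1875,-0.08,-0.0625,0.085],
    [0,0,0.0925,0.2825,-0.12,-0.0938,0.085],
    [0,0,0.125,0.375,-0.1625,-0.125,0.085],
    [0,0,0.155,0.475,-0.2025,-0.1563,0.085],
    [0,0,0.1875,0.565,-0.2425,-0.1875,0.085],
    [0,0,0.2175,0.66,-0.2825,-0.225,0.085],
    [0,0,0.248,0.755,-0.3225,-0.25,0.085]
  ]
}}

```text
clock: 1.1
eef_pos: [471.4, -339.2, 331.7]
tcp_rot: [3.142, -0.0, -0.598]
contact_force: [-0.2, -0.4, 0.5]
opening: 0.994
grasp_force: 0.0
```

```bash
cat >> h.py <<'E'
def to(x,y,z,yaw=-0.594):
    s=sensors.sense(); e=s['eef_pos']; ps=s['tcp_rot'][2]; d=np.array([x,y,z])-e; c,n=np.cos(ps),np.sin(ps)
    print('at',e.round(1),s['tcp_rot'].round(4),'| shift mm',np.round([d[0]*c+d[1]*n,d[0]*n-d[1]*c,-d[2]],1),'turn',round(ps-yaw,3))
E
python3 - <<'E'
from h import *
s=sensors.sense(); print(s['clock'],s['eef_pos'],s['tcp_rot'])
a,d,p=snap('wrist'); save('w1.png',a); np.savez('/tmp/w1.npz',a=a,d=d,T=p['world_from_camera'])
print(np.round(p['world_from_camera'],2).tolist(),p['camera_matrix'][0])
E
```

```text
1.1 [ 471.37006883 -339.22549748  331.74438342] [ 3.14154002e+00 -1.62714431e-04 -5.98200068e-01]
[[-0.56, -0.78, -0.26, 539.51], [-0.83, 0.53, 0.18, -386.66], [-0.0, 0.32, -0.95, 474.6], [0.0, 0.0, 0.0, 1.0]] [298.18110848   0.         319.65209373]
```

View pics/w1.png

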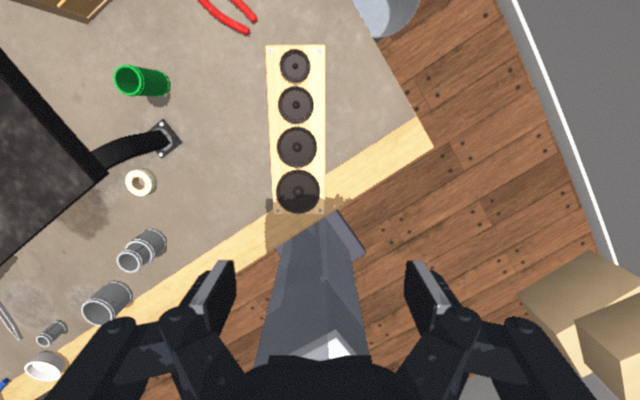

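The wrist view shows the base column at (295,65), (295,104), (296,146) and (297,190). The camera sits ahead of the fingers on the tool's +x side. I'll go lower for a second view and fit the row's pose.

Scaled: 0.082 m / 0.4 = 0.205, 0.074 m / 0.4 = 0.185.

Emit:
{"op": "move_arm", "data": {
  "motion": [
    [0,0,0,0.045,-0.0225,0.05,0.085],
    [0,0,0,0.0925,-0.045,0.1025,0.085],
    [0,0,0,0.1375,-0.0675,0.1525,0.085],
    [0,0,0,0.185,-0.0925,0.205,0.085],
    [0,0,0,0.185,-0.0925,0.205,0.085],
    [0,0,0,0.185,-0.0925,0.205,0.085]
  ]
}}

```text
clock: 1.9
eef_pos: [552.1, -351.1, 249.5]
tcp_rot: [3.141, 0.001, -0.594]
contact_force: [0.3, 0.3, -0.5]
opening: 0.995
grasp_force: 0.0
```

```bash
cat > fit.py <<'E'
from h import *
from scipy.optimize import minimize
R=np.array([22,26.5,31,35.5]); S=np.array([0,53,115,186.])
def proj(p,W):
    T=np.linalg.inv(np.array(p['world_from_camera'])); c=W@T[:3,:3].T+T[:3,3]; s=c[:,:2]/c[:,2:]
    s=s*(1+p['k1']*(s**2).sum(1,keepdims=True)); K=np.array(p['camera_matrix']); return s*[K[0,0],K[1,1]]+K[:2,2]
t=np.linspace(0,2*np.pi,60)
def sil(p,x,y,r,z0,z1,sh):
    W=np.vstack([np.c_[x+r*np.cos(t),y+r*np.sin(t),np.full(60,z)] for z in(z0,z1)])
    h=cv2.convexHull(proj(p,W).astype(np.float32)); m=np.zeros(sh,np.uint8)
    cv2.fillPoly(m,[np.round(h*256).astype(np.int32)],255,cv2.LINE_AA,8); return m/255.
def rowmask(p,q,sh,dz=0):
    m=np.zeros(sh)
    for r,s in zip(R,S): m=np.maximum(m,sil(p,q[0]+s*np.cos(q[2]),q[1]+s*np.sin(q[2]),r,12+dz,26+dz,sh))
    return m
def fitrow(a,p,dz=0,q0=(595,-380,2.55)):
    g=a.max(2).astype(float); g0=None
    roi=cv2.dilate((rowmask(p,q0,g.shape)>0).astype(np.uint8),np.ones((9,9)))>0
    k=np.clip((120-g)/50,0,1)
    f=lambda q:(abs(rowmask(p,q,g.shape,dz)-k)[roi]).sum()
    o=minimize(f,q0,method='Nelder-Mead',options=dict(initial_simplex=np.array(q0)+np.array([[0,0,0],[6,0,0],[0,6,0],[0,0,.05]]),xatol=.02,fatol=.05))
    return o.x,o.fun/ k[roi].sum()
E
python3 - <<'E'
from fit import *
a,d,p=snap('wrist'); save('w2.png',a); np.savez('/tmp/w2.npz',a=a,d=d,T=p['world_from_camera'])
for n in('top0','scene0','w1','w2'):
    z=np.load('/tmp/%s.npz'%n); p=camera_params({'top0':'top','scene0':'scene'}.get(n,'wrist'))
    if 'T' in z: p['world_from_camera']=z['T']
    for dz in(-8,0,8):
        q,c=fitrow(z['a'],p,dz); print(n,dz,q.round(3),round(c,3),'d',(q[0]+186*np.cos(q[2])).round(1),(q[1]+186*np.sin(q[2])).round(1))
    Q=cloud(z['d'],p)[0]; m=(np.hypot(Q[:,0]-520,Q[:,1]+332)<100)&(Q[:,2]<40)
    print(np.percentile(Q[m,2],[5,50,97]).round(1))
E
```

```text
top0 -8 [ 599.37  -383.972    2.565] 0.848 d 443.4 -282.6
top0 0 [ 594.951 -382.575    2.55 ] 0.881 d 440.6 -278.8
top0 8 [ 597.028 -378.959    2.558] 0.908 d 441.8 -276.4
[-3.9  9.1 24.4]
scene0 -8 [ 611.012 -383.468    2.531] 0.217 d 458.7 -276.8
scene0 0 [ 607.156 -380.421    2.549] 0.243 d 452.9 -276.5
scene0 8 [ 599.118 -381.349    2.55 ] 0.272 d 444.7 -277.7
[-201.2    5.    26.2]
w1 -8 [ 600.036 -383.079    2.547] 0.742 d 446.0 -278.9
w1 0 [ 599.736 -382.434    2.565] 0.798 d 443.8 -281.0
w1 8 [ 602.033 -387.993    2.554] 0.855 d 447.3 -284.8
[-1.2 11.4 25.3]
w2 -8 [ 597.308 -383.798    2.545] 0.225 d 443.4 -279.3
w2 0 [ 601.479 -386.973    2.536] 0.272 d 448.6 -281.1
w2 8 [ 601.694 -387.687    2.542] 0.318 d 448.2 -282.7
[-0.9 11.6 25.4]
```

View pics/w2.png

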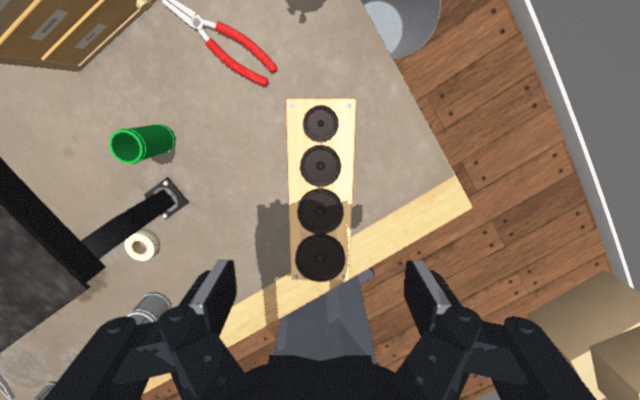

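```bash
sed -i 's/k=np.clip.*/k=np.clip((T0-g)\/30,0,1)/; s/dz=0,q0=(595/dz=0,T0=95,q0=(595/' fit.py
python3 - <<'E'
from fit import *
z=np.load('/tmp/w2.npz'); g=z['a'].max(2)
print(g[211,285:365:4],g[165,285:365:4],g[85:290:6,320])
z=np.load('/tmp/top0.npz'); print(z['a'].max(2)[219,395:450:3])
for n in('top0','scene0','w1','w2'):
    z=np.load('/tmp/%s.npz'%n); p=camera_params({'top0':'top','scene0':'scene'}.get(n,'wrist'))
    if 'T' in z: p['world_from_camera']=z['T']
    for dz in(-6,0,6):
        q,c=fitrow(z['a'],p,dz); print(n,dz,q.round(3),round(c,3),'d',(q[0]+186*np.cos(q[2])).round(1),(q[1]+186*np.sin(q[2])).round(1))
E
```

```text
[109 166 190  99  43  48  42  44  37  44  36  46  42  39  41 205 208 100
 105 110] [185 255 254 254  86  81  84  86  50  68  75  76  79  62 207 255 255 220
 181 176] [178 181 177 255  65  96  51  89  92  84 127  85  79  52  52  78  76 160
  71  77  42  50  41  44  42  28  45  45  32  45  43  38  40 243 242]
[159 157 157 156 200 243 238  85  94  91  72  81  90  87 192 244 179 157
 158]
top0 -6 [ 599.149 -383.985    2.564] 3.073 d 443.3 -282.4
top0 0 [ 595.104 -380.262    2.534] 3.13 d 442.4 -274.0
top0 6 [ 596.579 -378.932    2.577] 3.163 d 439.4 -279.5
scene0 -6 [ 610.147 -385.969    2.515] 0.307 d 459.4 -276.9
scene0 0 [ 604.11  -380.557    2.549] 0.327 d 449.8 -276.7
scene0 6 [ 600.709 -380.387    2.551] 0.346 d 446.2 -276.8
w1 -6 [ 599.073 -382.608    2.547] 1.82 d 445.0 -278.5
w1 0 [ 598.915 -383.974    2.553] 1.887 d 444.2 -280.7
w1 6 [ 604.741 -388.962    2.554] 1.941 d 449.9 -285.9
w2 -6 [ 597.376 -383.044    2.543] 0.426 d 443.7 -278.3
w2 0 [ 603.053 -387.497    2.547] 0.466 d 449.0 -283.3
w2 6 [ 604.528 -389.889    2.536] 0.5 d 451.6 -284.0
```

```bash
python3 - <<'E'
import re
s=open('fit.py').read()
s=s.replace("k=np.clip((T0-g)/30,0,1)","k=np.clip((T0-g)/40,0,1)").replace("T0=95","T0=150").replace("np.ones((9,9))","np.ones((7,7))").replace("q0=(595,-380,2.55)","q0=(599,-383,2.548)")
open('fit.py','w').write(s)
from fit import *
O=[]
for n in('top0','scene0','w1','w2'):
    z=np.load('/tmp/%s.npz'%n); p=camera_params({'top0':'top','scene0':'scene'}.get(n,'wrist'))
    if 'T' in z: p['world_from_camera']=z['T']
    for dz in(-5,0,5):
        q,c=fitrow(z['a'],p,dz); print(n,dz,q.round(3),round(c,3),'d',(q[0]+186*np.cos(q[2])).round(1),(q[1]+186*np.sin(q[2])).round(1))
        if dz==0:
            m=rowmask(p,q,(400,640)); u,v,w,h=cv2.boundingRect((m>0).astype(np.uint8)); sl=np.s_[v-8:v+h+8,u-8:u+w+8]
            b=z['a'].copy(); cs,_=cv2.findContours(cv2.resize((m[sl]*255).astype(np.uint8),None,fx=3,fy=3,interpolation=1)//128,0,1)
            b=cv2.resize(b[sl],None,fx=3,fy=3,interpolation=1); cv2.drawContours(b,cs,-1,(255,0,0),1); O.append(b[:600])
H=max(o.shape[0] for o in O); save('ov.png',np.hstack([cv2.copyMakeBorder(o,0,H-o.shape[0],0,4,0) for o in O])[:600,:1100])
print([o.shape for o in O])
E
python3 -c "
import cv2;a=cv2.imread('pics/ov.png');s=min(800/a.shape[1],1);cv2.imwrite('pics/ov2.png',cv2.resize(a,None,fx=s,fy=s,interpolation=3))"
```

```text
top0 -5 [ 598.963 -382.964    2.548] 0.201 d 444.8 -278.9
top0 0 [ 597.938 -380.484    2.561] 0.207 d 442.4 -278.5
top0 5 [ 596.526 -383.062    2.549] 0.218 d 442.2 -279.2
scene0 -5 [ 609.723 -382.976    2.534] 0.161 d 457.0 -276.8
scene0 0 [ 605.507 -383.001    2.539] 0.17 d 452.3 -277.5
scene0 5 [ 600.183 -382.378    2.548] 0.187 d 446.0 -278.4
w1 -5 [ 598.86  -384.024    2.545] 0.162 d 445.0 -279.5
w1 0 [ 598.661 -384.36     2.545] 0.185 d 444.8 -279.8
w1 5 [ 599.833 -384.183    2.552] 0.213 d 445.2 -280.8
w2 -5 [ 598.318 -383.61     2.548] 0.1 d 444.2 -279.5
w2 0 [ 601.03  -384.756    2.552] 0.129 d 446.5 -281.3
w2 5 [ 601.271 -384.314    2.55 ] 0.162 d 446.8 -280.7
[(282, 219, 3), (207, 327, 3), (555, 192, 3), (594, 213, 3)]
```

View pics/ov2.png

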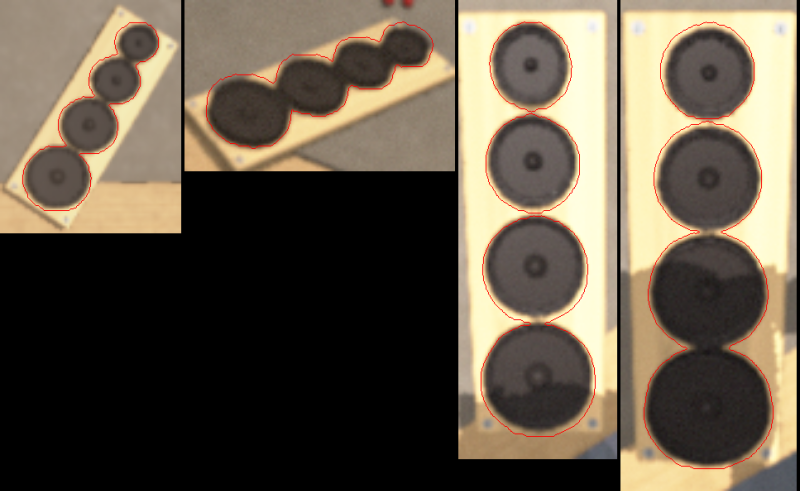

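```bash
python3 - <<'E'
import fit
from fit import *
R0=R.copy()
for n in('top0','scene0','w1','w2'):
    z=np.load('/tmp/%s.npz'%n); p=camera_params({'top0':'top','scene0':'scene'}.get(n,'wrist'))
    if 'T' in z: p['world_from_camera']=z['T']
    for dr in(-2.5,-2,-1.5,-1):
        fit.R=R0+dr
        q,c=fitrow(z['a'],p); print(n,dr,q.round(3),round(c,3),'d',(q[0]+186*np.cos(q[2])).round(1),(q[1]+186*np.sin(q[2])).round(1))
E
```

```text
top0 -2.5 [ 597.728 -382.97     2.549] 0.078 d 443.4 -279.1
top0 -2 [ 597.592 -383.106    2.547] 0.098 d 443.5 -278.9
top0 -1.5 [ 598.248 -383.042    2.547] 0.124 d 444.2 -278.8
top0 -1 [ 597.513 -382.965    2.555] 0.148 d 442.6 -280.1
scene0 -2.5 [ 603.255 -383.089    2.539] 0.085 d 450.0 -277.7
scene0 -2 [ 603.175 -383.246    2.538] 0.091 d 450.0 -277.7
scene0 -1.5 [ 603.566 -383.303    2.537] 0.107 d 450.5 -277.6
scene0 -1 [ 603.713 -383.286    2.537] 0.127 d 450.7 -277.6
w1 -2.5 [ 600.028 -385.032    2.544] 0.042 d 446.2 -280.4
w1 -2 [ 600.16  -385.185    2.545] 0.053 d 446.3 -280.7
w1 -1.5 [ 599.729 -385.128    2.543] 0.08 d 446.0 -280.4
w1 -1 [ 599.975 -384.17     2.548] 0.113 d 445.8 -280.1
w2 -2.5 [ 600.166 -385.434    2.543] 0.052 d 446.5 -280.6
w2 -2 [ 600.161 -385.164    2.545] 0.04 d 446.3 -280.7
w2 -1.5 [ 600.085 -384.894    2.547] 0.049 d 446.0 -280.8
w2 -1 [ 600.239 -385.094    2.545] 0.065 d 446.4 -280.6
```

The two wrist views agree (row residual about 0.04): base_a at (600.1,-385.2), base_d at (446.3,-280.7), direction 2.545, heights consistent with the text. I'll turn the wrist by half so the camera stays clear of the slab. Measuring the row again from that yaw will show any hand-eye bias.

Scaled: -0.076 m / 0.4 = -0.19, -0.0665 m / 0.4 = -0.1663, -1.44 rad / 4 = -0.36.

Emit:
{"op": "move_arm", "data": {
  "motion": [
    [0,0,-0.045,-0.0238,0,0,0.085],
    [0,0,-0.09,-0.0475,0.0025,0,0.085],
    [0,0,-0.135,-0.0713,0.0025,0,0.085],
    [0,0,-0.18,-0.095,0.005,0,0.085],
    [0,0,-0.225,-0.1188,0.005,0,0.085],
    [0,0,-0.27,-0.1425,0.0075,0,0.085],
    [0,0,-0.315,-0.1663,0.0075,0,0.085],
    [0,0,-0.36,-0.19,0.01,0,0.085]
  ]
}}

```text
clock: 2.95
eef_pos: [486.8, -311.9, 250.6]
tcp_rot: [3.14, -0.0, 0.851]
contact_force: [0.1, -0.5, -0.6]
opening: 0.996
grasp_force: 0.0
```

Scaled: -1.44 rad / 4 = -0.36.

Emit:
{"op": "move_arm", "data": {
  "motion": [
    [0,0,-0.045,0,0,0,0.085],
    [0,0,-0.09,0,0,0,0.085],
    [0,0,-0.135,0,0,0,0.085],
    [0,0,-0.18,0,0,0,0.085],
    [0,0,-0.225,0,0,0,0.085],
    [0,0,-0.27,0,0,0,0.085],
    [0,0,-0.315,0,0,0,0.085],
    [0,0,-0.36,0,0,0,0.085]
  ]
}}

```text
clock: 3.95
eef_pos: [487.0, -312.1, 250.6]
tcp_rot: [3.141, 0.002, 2.291]
contact_force: [-0.6, -0.5, 0.4]
opening: 0.993
grasp_force: 0.0
```

Scaled: -0.261 rad / 4 = -0.0653.

Emit:
{"op": "move_arm", "data": {
  "motion": [
    [0,0,-0.0325,0,0,0,0.085],
    [0,0,-0.0653,0,0,0,0.085],
    [0,0,-0.0653,0,0,0,0.085],
    [0,0,-0.0653,0,0,0,0.085]
  ]
}}

```text
clock: 4.45
eef_pos: [487.2, -312.0, 249.9]
tcp_rot: [-3.142, 0.001, 2.544]
contact_force: [-0.0, -0.0, 0.2]
opening: 0.996
grasp_force: 0.0
```

```bash
python3 - <<'E'
import fit
from fit import *
a,d,p=snap('wrist'); save('w3.png',a); R0=R.copy()
for dr in(-2.5,-2,-1.5):
    fit.R=R0+dr
    q,c=fitrow(a,p); print(dr,q.round(3),round(c,3),'d',(q[0]+186*np.cos(q[2])).round(1),(q[1]+186*np.sin(q[2])).round(1))
to(511.5,-12,200,2.547)
E
```

```text
-2.5 [ 600.089 -384.864    2.545] 0.047 d 446.2 -280.4
-2 [ 600.221 -384.932    2.546] 0.031 d 446.3 -280.6
-1.5 [ 600.285 -384.735    2.547] 0.035 d 446.2 -280.5
at [ 487.3 -311.9  249.8] [3.1416e+00 7.0000e-04 2.5443e+00] | shift mm [148.6 261.6  49.8] turn -0.003
```

Scaled: 0.367 m / 0.4 = 0.9175, 0.321 m / 0.4 = 0.8025.

Emit:
{"op": "move_arm", "data": {
  "motion": [
    [0,0,0,0.09,0.115,0,0.085],
    [0,0,0,0.18,0.23,0,0.085],
    [0,0,0,0.27,0.345,0,0.085],
    [0,0,0,0.36,0.46,0,0.085],
    [0,0,0,0.45,0.5725,0,0.085],
    [0,0,0,0.54,0.6875,0,0.085],
    [0,0,0,0.63,0.8025,0,0.085],
    [0,0,0,0.72,0.9175,0,0.085]
  ]
}}

```text
clock: 5.5
eef_pos: [454.2, 155.4, 249.7]
tcp_rot: [3.141, 0.001, 2.545]
contact_force: [1.1, 0.1, -0.9]
opening: 0.995
grasp_force: 0.0
```

Emit:
{"op": "move_arm", "data": {
  "motion": [
    [0,0,0,0,0,0,0.085],
    [0,0,0,0,0,0,0.085]
  ]
}}

```text
clock: 5.75
eef_pos: [454.3, 153.4, 249.3]
tcp_rot: [-3.141, 0.0, 2.547]
contact_force: [0.2, -0.3, -0.8]
opening: 0.993
grasp_force: 0.0
```

```bash
python3 - <<'E'
from fit import *
a,d,p=snap('wrist'); save('w4.png',a); np.savez('/tmp/w4.npz',a=a,d=d,T=p['world_from_camera'])
to(511.5,-12,200,2.547)
for k,x,y,z in(('a',486,293,45),('b',512,-12,78),('c',512,-12,50),('d',474,126,62)): print(k,proj(p,np.array([[x,y,z],[x,y,0.]])).round(0).tolist())
E
```

```text
at [454.4 152.8 249.3] [-3.1412e+00  2.0000e-04  2.5459e+00] | shift mm [-139.7 -104.4   49.3] turn -0.001
a [[437.0, 130.0], [424.0, 126.0]]
b [[236.0, 290.0], [250.0, 259.0]]
c [[242.0, 277.0], [250.0, 259.0]]
d [[310.0, 203.0], [312.0, 189.0]]
```

View pics/w4.png

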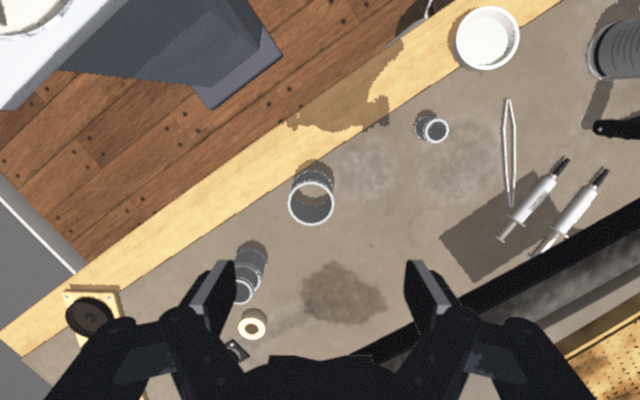

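```bash
cat > rim.py <<'E'
from fit import *
from scipy.optimize import least_squares
def rim(d,p,x,y,z,r,tol=4):
    Q=cloud(d,p)[0]
    for _ in range(4):
        T=Q[(abs(Q[:,2]-z)<tol)&(abs(np.hypot(Q[:,0]-x,Q[:,1]-y)-(r-1.5))<4)]
        if len(T)<8: return None
        x,y=least_squares(lambda q:np.hypot(T[:,0]-q[0],T[:,1]-q[1])-(r-1.5),[x,y],loss='soft_l1').x
    ang=np.arctan2(T[:,1]-y,T[:,0]-x); return np.round([x,y,np.median(T[:,2]),len(T),len(set((ang//.52)))],1)
F=dict(a=(486,293,45,14),b=(512,-12,78,18.5),c=(512,-12,50,23),d=(474,126,62,27.5))
E
python3 - <<'E'
from rim import *
for n in('w4','top0','scene0'):
    z=np.load('/tmp/%s.npz'%n); p=camera_params({'top0':'top','scene0':'scene'}.get(n,'wrist'))
    if 'T' in z: p['world_from_camera']=z['T']
    for k,v in F.items(): print(n,k,rim(z['d'],p,*v))
E
```

```text
w4 a [485.9 291.8  44.9 231.   12. ]
w4 b [514.5 -10.9  77.8 168.    8. ]
w4 c [514.8 -13.1  49.9 214.    6. ]
w4 d [474.1 126.2  62.  429.   13. ]
top0 a [485.7 292.9  44.   36.   12. ]
top0 b [511.1 -12.3  76.3  46.   13. ]
top0 c [511.8 -12.1  49.1  45.   10. ]
top0 d [473.4 126.1  61.3  75.   12. ]
scene0 a [486.9 293.5  45.5  48.   13. ]
scene0 b [514.8 -11.9  78.4  81.   12. ]
scene0 c [515.7 -11.4  50.6  68.    8. ]
scene0 d [474.6 126.6  62.4 111.   13. ]
```

Wrist view: flask_d's rim is at (310,203), flask_a's at (435,130), and the b/c nest at (245,285). Rim heights come out at 62.0, 44.9, 77.8 and 49.9, matching the text. Start with flask_d.

Scaled: 0.15 m / 0.4 = 0.375, 0.14 m / 0.4 = 0.35.

Emit:
{"op": "move_arm", "data": {
  "motion": [
    [0,0,0,-0.02,-0.0075,0.075,0.085],
    [0,0,0,-0.04,-0.015,0.15,0.085],
    [0,0,0,-0.06,-0.0225,0.225,0.085],
    [0,0,0,-0.0775,-0.0275,0.3,0.085],
    [0,0,0,-0.0775,-0.0275,0.35,0.085],
    [0,0,0,-0.0775,-0.0275,0.375,0.085],
    [0,0,0,-0.0775,-0.0275,0.375,0.085]
  ]
}}

```text
clock: 6.68
eef_pos: [473.9, 126.2, 99.1]
tcp_rot: [-3.141, -0.001, 2.545]
contact_force: [0.2, 0.7, -0.1]
opening: 0.993
grasp_force: 0.0
```

```bash
python3 -c "
from rim import *
to(474.1,126.2,16,2.547)
a,d,p=snap('wrist'); print(rim(d,p,*F['d'])); save('w5.png',a)"
```

```text
at [473.9 126.2  99.1] [-3.1409e+00 -6.0000e-04  2.5453e+00] | shift mm [-0.2  0.1 83.1] turn -0.002
[ 473.7  126.4   62.1 1353.    14. ]
```

Emit:
{"op": "move_arm", "data": {
  "motion": [
    [0,0,0,0,0,0.0625,0.085],
    [0,0,0,0,0,0.125,0.085],
    [0,0,0,0,0,0.175,0.085],
    [0,0,0,0,0,0.205,0.085],
    [0,0,0,0,0,0.205,0.085]
  ]
}}

```text
clock: 7.35
eef_pos: [474.0, 127.0, 17.3]
tcp_rot: [-3.141, -0.0, 2.547]
contact_force: [0.1, -0.3, 0.4]
opening: 0.995
grasp_force: 0.0
```

Emit:
{"op": "move_arm", "data": {
  "motion": [
    [0,0,0,0,0,0,0.06],
    [0,0,0,0,0,0,0.045],
    [0,0,0,0,0,0,0.045],
    [0,0,0,0,0,0,0.045],
    [0,0,0,0,0,0,0.045]
  ],
  "grip_force": 45
}}

```text
clock: 7.98
eef_pos: [474.6, 127.2, 18.4]
tcp_rot: [3.14, 0.001, 2.547]
contact_force: [-2.0, -0.7, 7.5]
opening: 0.642
grasp_force: 46.0
```

Scaled: -0.115 m / 0.4 = -0.2875, -0.09 m / 0.4 = -0.225.

Emit:
{"op": "move_arm", "data": {
  "motion": [
    [0,0,0,0,0,-0.025,0.045],
    [0,0,0,0,0,-0.075,0.045],
    [0,0,0,0,0,-0.15,0.045],
    [0,0,0,0,0,-0.225,0.045],
    [0,0,0,0,0,-0.2875,0.045],
    [0,0,0,0,0,-0.2875,0.045]
  ]
}}

```text
clock: 8.72
eef_pos: [475.3, 127.4, 134.3]
tcp_rot: [3.138, 0.003, 2.547]
contact_force: [0.9, -0.8, -2.9]
opening: 0.637
grasp_force: 48.2
```

```bash
python3 -c "
from rim import *
s=sensors.sense(); x,y,z=s['eef_pos']; print(s['opening'],s['grasp_force'],s['contact_force'])
a,d,p=snap('wrist'); print(rim(d,p,x,y,z+46,27.5,6)); save('w6.png',a)
to(446.3,-280.6,z,2.547)"
```

```text
0.6370902969013171 48.16088704392314 [ 0.86657965 -0.83571663 -2.93930753]
[ 474.   127.3  177.5 3622.    14. ]
at [474.4 127.2 133. ] [3.1401e+00 1.3000e-03 2.5468e+00] | shift mm [-205.2 -353.5   -1.3] turn -0.0
```

Scaled: -0.353 m / 0.4 = -0.8825, -0.334 m / 0.4 = -0.835.

Emit:
{"op": "move_arm", "data": {
  "motion": [
    [0,0,0,-0.0375,-0.0625,0,0.045],
    [0,0,0,-0.1125,-0.195,0,0.045],
    [0,0,0,-0.1925,-0.33,0,0.045],
    [0,0,0,-0.27,-0.465,0,0.045],
    [0,0,0,-0.3475,-0.6,0,0.045],
    [0,0,0,-0.425,-0.7325,0,0.045],
    [0,0,0,-0.485,-0.835,0,0.045],
    [0,0,0,-0.5125,-0.8825,0,0.045]
  ]
}}

```text
clock: 9.78
eef_pos: [444.9, -282.1, 130.9]
tcp_rot: [-3.141, -0.002, 2.545]
contact_force: [0.8, 0.7, -3.2]
opening: 0.639
grasp_force: 48.4
```

Scaled: 0.06 m / 0.4 = 0.15, 0.045 m / 0.4 = 0.1125.

Emit:
{"op": "move_arm", "data": {
  "motion": [
    [0,0,0,0,0,0.05,0.045],
    [0,0,0,0,0,0.1125,0.045],
    [0,0,0,0,0,0.15,0.045],
    [0,0,0,0,0,0.15,0.045],
    [0,0,0,0,0,0.15,0.045]
  ]
}}

```text
clock: 10.4
eef_pos: [446.4, -280.1, 72.7]
tcp_rot: [3.142, 0.0, 2.547]
contact_force: [-0.2, -0.3, -2.3]
opening: 0.64
grasp_force: 48.5
```

```bash
python3 -c "
from rim import *
s=sensors.sense(); x,y,z=s['eef_pos']; print(s['tcp_rot'])
a,d,p=snap('wrist'); f=rim(d,p,x,y,z+44,27.5,6); print(f); save('w7.png',a)
x,y,z=sensors.sense()['eef_pos']
to(446.3+x-f[0],-280.6+y-f[1],z-(f[2]-62-17),2.547)"
```

```text
[3.14155836e+00 4.39420429e-04 2.54720778e+00]
[ 445.1 -280.   115.2 4634.    14. ]
at [ 446.5 -280.3   73. ] [3.1415e+00 1.1000e-03 2.5471e+00] | shift mm [-1.3  0.2 36.2] turn 0.0
```

Scaled: 0.036 m / 0.4 = 0.09, 0.034 m / 0.4 = 0.085.

Emit:
{"op": "move_arm", "data": {
  "motion": [
    [0,0,0,-0.0025,0,0.03,0.045],
    [0,0,0,-0.0025,0,0.06,0.045],
    [0,0,0,-0.0025,0,0.0775,0.045],
    [0,0,0,-0.0025,0,0.085,0.045],
    [0,0,0,-0.0025,0,0.09,0.045],
    [0,0,0,-0.0025,0,0.09,0.045]
  ]
}}

```text
clock: 11.2
eef_pos: [446.9, -280.8, 36.3]
tcp_rot: [3.142, 0.0, 2.547]
contact_force: [0.4, -0.7, -2.7]
opening: 0.646
grasp_force: 48.5
```

```bash
python3 -c "
from rim import *
s=sensors.sense(); x,y,z=s['eef_pos']; print(s['contact_force'],x,y,z)
a,d,p=snap('wrist'); f=rim(d,p,x,y,z+42,27.5,6); print(f)"
```

```text
[ 0.40159189 -0.67094035 -2.71575443] 446.8649569903311 -280.80214244171884 36.28585675198508
[ 445.5 -280.6   78.2 5260.    14. ]
```

Scaled: 0.0015 m / 0.4 = 0.0038, -0.001 m / 0.4 = -0.0025.

Emit:
{"op": "move_arm", "data": {
  "motion": [
    [0,0,0,-0.0025,0,0.0013,0.045],
    [0,0,0,-0.0025,0,0.0025,0.045],
    [0,0,0,-0.0025,0,0.0038,0.045],
    [0,0,0,-0.0025,0,0.0038,0.045]
  ]
}}

```text
clock: 11.75
eef_pos: [447.9, -281.5, 35.4]
tcp_rot: [3.142, 0.001, 2.547]
contact_force: [-1.4, 0.6, 5.5]
opening: 0.64
grasp_force: 49.1
```

Scaled: -0.0005 m / 0.4 = -0.0013.

Emit:
{"op": "move_arm", "data": {
  "motion": [
    [0,0,0,0,0,-0.0013,0.06],
    [0,0,0,0,0,-0.0013,0.07],
    [0,0,0,0,0,-0.0013,0.085],
    [0,0,0,0,0,-0.0013,0.085],
    [0,0,0,0,0,-0.0013,0.085]
  ]
}}

```text
clock: 12.38
eef_pos: [447.6, -281.3, 35.2]
tcp_rot: [-3.142, -0.0, 2.547]
contact_force: [-0.2, -0.1, -0.8]
opening: 0.993
grasp_force: 0.0
```

Scaled: -0.165 m / 0.4 = -0.4125, -0.12 m / 0.4 = -0.3.

Emit:
{"op": "move_arm", "data": {
  "motion": [
    [0,0,0,0,0,-0.025,0.085],
    [0,0,0,0,0,-0.0875,0.085],
    [0,0,0,0,0,-0.175,0.085],
    [0,0,0,0,0,-0.3,0.085],
    [0,0,0,0,0,-0.4125,0.085],
    [0,0,0,0,0,-0.4125,0.085],
    [0,0,0,0,0,-0.4125,0.085]
  ]
}}

```text
clock: 13.25
eef_pos: [447.3, -281.1, 200.3]
tcp_rot: [3.142, 0.0, 2.547]
contact_force: [0.1, 0.6, -0.0]
opening: 0.997
grasp_force: 0.0
```

```bash
python3 -c "
from rim import *
a,d,p=snap('wrist'); print(rim(d,p,446,-281,79,27.5,6)); save('w8.png',a)
to(486,292,200,2.547)"
```

```text
[ 447.3 -282.    78.9  785.    14. ]
at [ 447.  -280.9  199.6] [-3.1416e+00 -1.4000e-03  2.5468e+00] | shift mm [ 2.887e+02  4.964e+02 -4.000e-01] turn -0.0
```

View pics/w8.png

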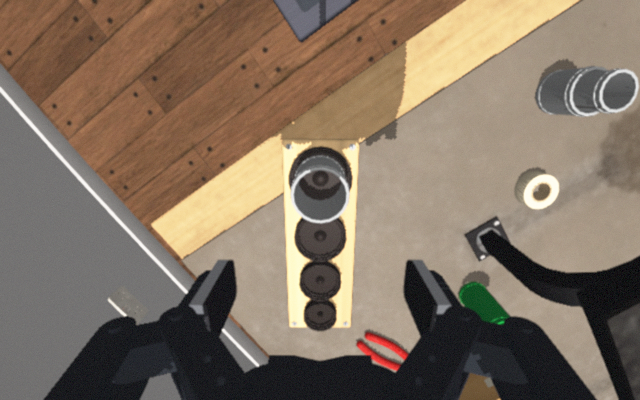

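flask_d sits on base_d: rim at (447.3,-282.0,78.9), 1.7 mm off centre, upright around (320,190) in the picture. Next is flask_b.

Scaled: 0.26 m / 0.4 = 0.65, 0.217 m / 0.4 = 0.5425.

Emit:
{"op": "move_arm", "data": {
  "motion": [
    [0,0,0,0.04,0.1075,0,0.085],
    [0,0,0,0.08,0.2175,0,0.085],
    [0,0,0,0.12,0.325,0,0.085],
    [0,0,0,0.16,0.4325,0.025,0.085],
    [0,0,0,0.2,0.5425,0.075,0.085],
    [0,0,0,0.24,0.65,0.125,0.085],
    [0,0,0,0.24,0.65,0.175,0.085],
    [0,0,0,0.24,0.65,0.175,0.085]
  ]
}}

```text
clock: 14.3
eef_pos: [511.7, -11.6, 127.8]
tcp_rot: [-3.139, -0.005, 2.548]
contact_force: [-0.3, -0.3, 0.9]
opening: 0.994
grasp_force: 0.0
```

```bash
python3 -c "
from rim import *
a,d,p=snap('wrist'); f=rim(d,p,*F['b']); print(f,rim(d,p,*F['c']))
to(f[0],f[1],53.5,2.547)"
```

```text
[514.1 -12.   78.1 762.   14. ] [515.3 -12.9  50.2 538.   10. ]
at [512.6 -12.1 129. ] [-3.1396e+00 -2.9000e-03  2.5471e+00] | shift mm [-1.2  0.9 75.5] turn 0.0
```

Scaled: 0.0755 m / 0.4 = 0.1888, 0.07 m / 0.4 = 0.175.

Emit:
{"op": "move_arm", "data": {
  "motion": [
    [0,0,0,-0.0025,0.0025,0.0625,0.085],
    [0,0,0,-0.0025,0.0025,0.125,0.085],
    [0,0,0,-0.0025,0.0025,0.175,0.085],
    [0,0,0,-0.0025,0.0025,0.1888,0.07],
    [0,0,0,-0.0025,0.0025,0.1888,0.055],
    [0,0,0,-0.0025,0.0025,0.1888,0.048],
    [0,0,0,-0.0025,0.0025,0.1888,0.048]
  ]
}}

```text
clock: 15.22
eef_pos: [515.7, -12.0, 55.5]
tcp_rot: [3.141, 0.001, 2.547]
contact_force: [0.6, 0.0, -0.0]
opening: 0.561
grasp_force: 0.0
```

```bash
python3 -c "
from rim import *
a,d,p=snap('wrist'); save('w9.png',a); f=rim(d,p,*F['b']); print(f,rim(d,p,*F['c']))
to(f[0],f[1],53.5,2.547); print(sensors.sense()['contact_force'])"
```

```text
[ 513.8  -11.8   77.9 1809.    14. ] [ 515.3  -12.9   50.1 1215.    10. ]
at [515.6 -11.9  55.4] [3.1410e+00 9.0000e-04 2.5468e+00] | shift mm [ 1.6 -0.9  1.9] turn -0.0
[-0.10174025 -0.46743636  0.49847502]
```

View pics/w9.png

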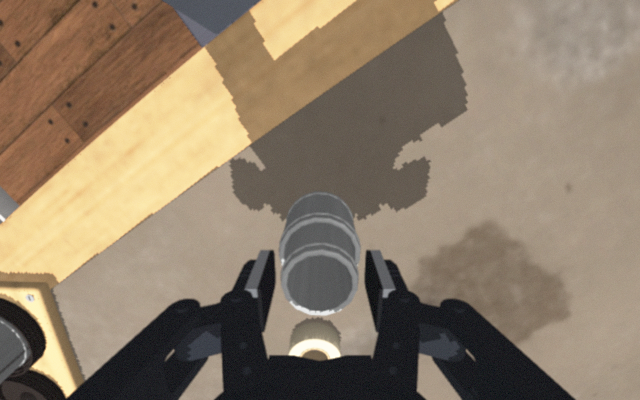

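The rim at (318,285) lies midway between the pads and both fingertips clear flask_c's rim. Grip it and draw it out.

Scaled: 0.0015 m / 0.4 = 0.0038, -0.001 m / 0.4 = -0.0025.

Emit:
{"op": "move_arm", "data": {
  "motion": [
    [0,0,0,0.0038,-0.0025,0.0025,0.048],
    [0,0,0,0.0038,-0.0025,0.0038,0.04],
    [0,0,0,0.0038,-0.0025,0.0038,0.03],
    [0,0,0,0.0038,-0.0025,0.0038,0.03],
    [0,0,0,0.0038,-0.0025,0.0038,0.03]
  ],
  "grip_force": 55
}}

```text
clock: 15.9
eef_pos: [513.5, -11.9, 53.5]
tcp_rot: [3.142, 0.0, 2.547]
contact_force: [-0.7, 1.1, 4.4]
opening: 0.406
grasp_force: 54.4
```

Scaled: -0.07 m / 0.4 = -0.175, -0.06 m / 0.4 = -0.15.

Emit:
{"op": "move_arm", "data": {
  "motion": [
    [0,0,0,0,0,-0.0125,0.03],
    [0,0,0,0,0,-0.0375,0.03],
    [0,0,0,0,0,-0.075,0.03],
    [0,0,0,0,0,-0.1125,0.03],
    [0,0,0,0,0,-0.15,0.03],
    [0,0,0,0,0,-0.175,0.03],
    [0,0,0,0,0,-0.175,0.03]
  ]
}}

```text
clock: 16.77
eef_pos: [514.0, -11.9, 124.2]
tcp_rot: [3.141, 0.001, 2.547]
contact_force: [-0.2, -0.2, -1.7]
opening: 0.409
grasp_force: 55.0
```

```bash
python3 -c "
from rim import *
s=sensors.sense(); x,y,z=s['eef_pos']; print(s['opening'],s['grasp_force'],s['contact_force'])
a,d,p=snap('wrist'); save('w10.png',a); print(rim(d,p,x,y,z+24,18.5,6),rim(d,p,*F['c']))
to(556.3,-355.3,z,2.547)"
```

```text
0.4089754693105739 55.04686675965786 [-0.23557805 -0.23665966 -1.71829164]
[ 513.6  -12.7  148.4 2532.    14. ] [514.6 -12.2  50.2 452.   10. ]
at [513.5 -11.9 123.6] [3.1413e+00 5.0000e-04 2.5468e+00] | shift mm [-227.8 -260.5   -0.7] turn -0.0
```

View pics/w10.png

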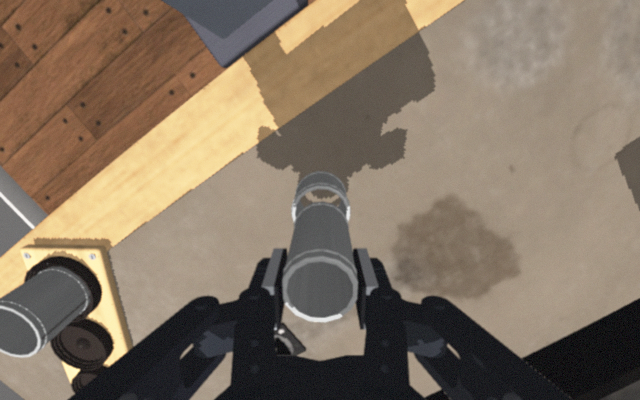

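flask_b is out, held at (320,285) with its bottom at z=70, and flask_c still stands below at (320,195). Carry it to base_b.

Scaled: -0.2605 m / 0.4 = -0.6513, -0.246 m / 0.4 = -0.615.

Emit:
{"op": "move_arm", "data": {
  "motion": [
    [0,0,0,-0.0375,-0.0425,-0.0125,0.03],
    [0,0,0,-0.12,-0.1375,-0.025,0.03],
    [0,0,0,-0.2075,-0.2375,-0.025,0.03],
    [0,0,0,-0.295,-0.3375,-0.025,0.03],
    [0,0,0,-0.3825,-0.4375,-0.025,0.03],
    [0,0,0,-0.4675,-0.535,-0.025,0.03],
    [0,0,0,-0.5375,-0.615,-0.0125,0.03],
    [0,0,0,-0.57,-0.6513,0,0.03]
  ]
}}

```text
clock: 17.82
eef_pos: [555.8, -357.4, 122.1]
tcp_rot: [-3.141, -0.001, 2.545]
contact_force: [0.2, -0.1, -2.8]
opening: 0.41
grasp_force: 55.3
```

Scaled: 0.035 m / 0.4 = 0.0875, 0.03 m / 0.4 = 0.075.

Emit:
{"op": "move_arm", "data": {
  "motion": [
    [0,0,0,0,0,0,0.03],
    [0,0,0,0,0,0.0375,0.03],
    [0,0,0,0,0,0.075,0.03],
    [0,0,0,0,0,0.0875,0.03],
    [0,0,0,0,0,0.0875,0.03],
    [0,0,0,0,0,0.0875,0.03]
  ]
}}

```text
clock: 18.58
eef_pos: [556.6, -355.4, 88.6]
tcp_rot: [3.142, 0.001, 2.547]
contact_force: [0.6, 0.2, -1.6]
opening: 0.406
grasp_force: 55.3
```

```bash
cat > place.py <<'E'
from rim import *
import sys
B=dict(a=(600.2,-385.0),b=(556.3,-355.3),c=(505.0,-320.5),d=(446.3,-280.6))
k=sys.argv[1]; off=float(sys.argv[2]); H,r=F[k][2:]
s=sensors.sense(); x,y,z=s['eef_pos']; print(s['opening'],s['grasp_force'],s['contact_force'].round(1),s['tcp_rot'].round(4))
a,d,p=snap('wrist'); f=rim(d,p,x,y,z+off,r,6); print('rim',f,'err',(f[:2]-B[k]).round(1),'floor gap',(f[2]-H-17).round(1))
x,y,z=sensors.sense()['eef_pos']; to(B[k][0]+x-f[0],B[k][1]+y-f[1],z-(f[2]-H-17),2.547)
E
python3 place.py b 24
```

```text
0.40623551675113273 55.2932096645236 [ 0.6  0.2 -1.6] [3.1416e+00 6.0000e-04 2.5470e+00]
rim [ 556.3 -356.2  112.7 2530.    14. ] err [ 0.  -0.9] floor gap 17.7
at [ 556.6 -355.5   88.8] [3.1416e+00 9.0000e-04 2.5469e+00] | shift mm [ 0.5  0.7 17.7] turn -0.0
```

Scaled: 0.0185 m / 0.4 = 0.0463, 0.0175 m / 0.4 = 0.0438.

Emit:
{"op": "move_arm", "data": {
  "motion": [
    [0,0,0,0.0013,0.0013,0.02,0.03],
    [0,0,0,0.0013,0.0013,0.035,0.03],
    [0,0,0,0.0013,0.0013,0.0413,0.03],
    [0,0,0,0.0013,0.0013,0.0438,0.03],
    [0,0,0,0.0013,0.0013,0.0463,0.03],
    [0,0,0,0.0013,0.0013,0.0463,0.03]
  ]
}}

```text
clock: 19.38
eef_pos: [556.2, -354.8, 70.6]
tcp_rot: [-3.142, 0.0, 2.547]
contact_force: [-2.6, 1.4, 5.0]
opening: 0.41
grasp_force: 55.8
```

```bash
python3 place.py b 24
```

```text
0.40956781616077975 55.761500000953674 [-2.6  1.4  5. ] [-3.1415e+00  3.0000e-04  2.5467e+00]
rim [ 555.9 -355.6   94.6 2536.    14. ] err [-0.4 -0.3] floor gap -0.4
at [ 556.3 -354.8   70.6] [-3.1416e+00  3.0000e-04  2.5468e+00] | shift mm [-0.2  0.5 -0.4] turn -0.0
```

Scaled: -0.08 m / 0.4 = -0.2, -0.05 m / 0.4 = -0.125.

Emit:
{"op": "move_arm", "data": {
  "motion": [
    [0,0,0,0,0,-0.0013,0.05],
    [0,0,0,0,0,-0.0013,0.07],
    [0,0,0,0,0,-0.0013,0.085],
    [0,0,0,0,0,-0.0013,0.085],
    [0,0,0,0,0,-0.05,0.085],
    [0,0,0,0,0,-0.125,0.085],
    [0,0,0,0,0,-0.2,0.085],
    [0,0,0,0,0,-0.2,0.085]
  ]
}}

```text
clock: 20.42
eef_pos: [558.0, -355.9, 153.9]
tcp_rot: [3.141, 0.006, 2.547]
contact_force: [-0.1, -0.8, -0.6]
opening: 0.995
grasp_force: 0.0
```

```bash
python3 -c "
from rim import *
a,d,p=snap('wrist'); print(rim(d,p,556,-355,95,18.5,6),rim(d,p,447,-281,79,27.5,6))
to(514.6,-12.4,130,2.547)"
```

```text
[ 557.2 -355.2   94.7  862.    14. ] [ 448.3 -282.5   78.7 1025.     9. ]
at [ 557.  -355.3  152.1] [3.1415 0.0034 2.5468] | shift mm [227.3 260.2  22.1] turn -0.0
```

Scaled: 0.26 m / 0.4 = 0.65, 0.232 m / 0.4 = 0.58.

Emit:
{"op": "move_arm", "data": {
  "motion": [
    [0,0,0,0.075,0.085,-0.025,0.085],
    [0,0,0,0.1575,0.18,-0.025,0.085],
    [0,0,0,0.245,0.28,0,0.085],
    [0,0,0,0.3325,0.38,0.025,0.085],
    [0,0,0,0.42,0.48,0.05,0.085],
    [0,0,0,0.5075,0.58,0.055,0.085],
    [0,0,0,0.5675,0.65,0.055,0.085],
    [0,0,0,0.5675,0.65,0.055,0.085]
  ]
}}

```text
clock: 21.48
eef_pos: [512.8, -10.1, 127.3]
tcp_rot: [-3.141, -0.001, 2.55]
contact_force: [-0.3, -0.4, 0.4]
opening: 0.994
grasp_force: 0.0
```

```bash
python3 -c "
from rim import *
a,d,p=snap('wrist'); f=rim(d,p,*F['c']); print(f)
to(f[0],f[1],15.5,2.547)"
```

```text
[514.2 -12.1  50.1 758.   14. ]
at [513.3 -11.3 127.5] [-3.1410e+00 -7.0000e-04  2.5492e+00] | shift mm [-1.20e+00 -1.00e-01  1.12e+02] turn 0.002
```

Scaled: 0.112 m / 0.4 = 0.28, -0.001 m / 0.4 = -0.0025.

Emit:
{"op": "move_arm", "data": {
  "motion": [
    [0,0,0,-0.0013,0,0.075,0.085],
    [0,0,0,-0.0025,0,0.15,0.085],
    [0,0,0,-0.0025,0,0.225,0.085],
    [0,0,0,-0.0025,0,0.2625,0.085],
    [0,0,0,-0.0025,0,0.28,0.085],
    [0,0,0,-0.0025,0,0.28,0.085]
  ]
}}

```text
clock: 22.28
eef_pos: [514.9, -13.1, 15.9]
tcp_rot: [-3.142, 0.0, 2.546]
contact_force: [0.3, -0.3, -0.0]
opening: 0.998
grasp_force: 0.0
```

Emit:
{"op": "move_arm", "data": {
  "motion": [
    [0,0,0,0,0,0,0.06],
    [0,0,0,0,0,0,0.045],
    [0,0,0,0,0,0,0.037],
    [0,0,0,0,0,0,0.037],
    [0,0,0,0,0,0,0.037]
  ],
  "grip_force": 45
}}

```text
clock: 22.9
eef_pos: [515.2, -12.7, 16.6]
tcp_rot: [3.141, 0.001, 2.547]
contact_force: [-0.2, -0.6, 5.4]
opening: 0.516
grasp_force: 45.3
```

Scaled: -0.12 m / 0.4 = -0.3, -0.105 m / 0.4 = -0.2625.

Emit:
{"op": "move_arm", "data": {
  "motion": [
    [0,0,0,0,0,-0.025,0.037],
    [0,0,0,0,0,-0.075,0.037],
    [0,0,0,0,0,-0.1375,0.037],
    [0,0,0,0,0,-0.2,0.037],
    [0,0,0,0,0,-0.2625,0.037],
    [0,0,0,0,0,-0.3,0.037],
    [0,0,0,0,0,-0.3,0.037]
  ]
}}

```text
clock: 23.78
eef_pos: [515.3, -12.7, 136.9]
tcp_rot: [3.14, 0.002, 2.547]
contact_force: [-0.6, -0.7, -1.5]
opening: 0.517
grasp_force: 46.3
```

```bash
python3 place.py c 34
```

```text
0.5166266853703223 46.26790582900867 [-0.6 -0.7 -1.5] [3.1404e+00 1.9000e-03 2.5468e+00]
rim [ 513.3  -12.3  170.  3765.    14. ] err [  8.3 308.2] floor gap 103.0
at [514.6 -12.7 135.9] [3.1413e+00 5.0000e-04 2.5469e+00] | shift mm [-165.8 -259.9  103. ] turn -0.0
```

Scaled: -0.26 m / 0.4 = -0.65, -0.248 m / 0.4 = -0.62.

Emit:
{"op": "move_arm", "data": {
  "motion": [
    [0,0,0,-0.03,-0.045,0,0.037],
    [0,0,0,-0.09,-0.1425,0,0.037],
    [0,0,0,-0.155,-0.2425,0,0.037],
    [0,0,0,-0.22,-0.345,0,0.037],
    [0,0,0,-0.285,-0.4475,0,0.037],
    [0,0,0,-0.35,-0.55,0,0.037],
    [0,0,0,-0.395,-0.62,0,0.037],
    [0,0,0,-0.415,-0.65,0,0.037]
  ]
}}

```text
clock: 24.82
eef_pos: [505.6, -322.4, 134.3]
tcp_rot: [-3.141, -0.002, 2.545]
contact_force: [0.3, 0.0, -1.7]
opening: 0.518
grasp_force: 46.4
```

Scaled: 0.08 m / 0.4 = 0.2, 0.07 m / 0.4 = 0.175.

Emit:
{"op": "move_arm", "data": {
  "motion": [
    [0,0,0,0,0,0,0.037],
    [0,0,0,0,0,0.0625,0.037],
    [0,0,0,0,0,0.125,0.037],
    [0,0,0,0,0,0.175,0.037],
    [0,0,0,0,0,0.2,0.037],
    [0,0,0,0,0,0.2,0.037],
    [0,0,0,0,0,0.2,0.037]
  ]
}}

```text
clock: 25.7
eef_pos: [507.0, -321.0, 56.5]
tcp_rot: [3.141, 0.001, 2.547]
contact_force: [0.0, -0.3, -1.4]
opening: 0.515
grasp_force: 46.4
```

```bash
python3 place.py c 34
```

```text
0.5153664223521793 46.400348155293614 [ 0.  -0.3 -1.4] [3.1415e+00 1.0000e-03 2.5471e+00]
rim [ 505.  -320.6   89.7 3749.    14. ] err [ 0.  -0.1] floor gap 22.7
at [ 507.1 -321.2   56.7] [3.1415e+00 1.4000e-03 2.5471e+00] | shift mm [ 0.1  0.1 22.7] turn 0.0
```

Scaled: 0.0235 m / 0.4 = 0.0588, 0.0225 m / 0.4 = 0.0563.

Emit:
{"op": "move_arm", "data": {
  "motion": [
    [0,0,0,0,0,0.025,0.037],
    [0,0,0,0,0,0.045,0.037],
    [0,0,0,0,0,0.0538,0.037],
    [0,0,0,0,0,0.0563,0.037],
    [0,0,0,0,0,0.0588,0.037],
    [0,0,0,0,0,0.0588,0.037]
  ]
}}

```text
clock: 26.5
eef_pos: [506.0, -320.9, 33.6]
tcp_rot: [-3.142, -0.001, 2.547]
contact_force: [-7.5, 3.7, 18.3]
opening: 0.519
grasp_force: 48.8
```

```bash
python3 place.py c 34
```

```text
0.5190025475055976 48.80083476891741 [-7.5  3.7 18.3] [-3.1416e+00 -1.2000e-03  2.5467e+00]
rim [ 504.  -320.5   66.8 3762.    14. ] err [-1.  0.] floor gap -0.2
at [ 506.  -320.9   33.6] [-3.1416e+00 -1.1000e-03  2.5467e+00] | shift mm [-0.8  0.6 -0.2] turn -0.0
```

Scaled: -0.001 m / 0.4 = -0.0025.

Emit:
{"op": "move_arm", "data": {
  "motion": [
    [0,0,0,0,0,-0.0025,0.037],
    [0,0,0,0,0,-0.0025,0.055],
    [0,0,0,0,0,-0.0025,0.07],
    [0,0,0,0,0,-0.0025,0.085],
    [0,0,0,0,0,-0.0025,0.085]
  ]
}}

```text
clock: 27.18
eef_pos: [506.5, -321.1, 33.2]
tcp_rot: [-3.142, -0.0, 2.547]
contact_force: [0.7, -0.2, -0.0]
opening: 0.995
grasp_force: 0.0
```

Scaled: -0.12 m / 0.4 = -0.3, -0.09 m / 0.4 = -0.225.

Emit:
{"op": "move_arm", "data": {
  "motion": [
    [0,0,0,0,0,-0.05,0.085],
    [0,0,0,0,0,-0.125,0.085],
    [0,0,0,0,0,-0.225,0.085],
    [0,0,0,0,0,-0.3,0.085],
    [0,0,0,0,0,-0.3,0.085],
    [0,0,0,0,0,-0.3,0.085]
  ]
}}

```text
clock: 27.92
eef_pos: [506.2, -320.9, 153.5]
tcp_rot: [-3.142, 0.0, 2.547]
contact_force: [-0.3, 0.1, 0.6]
opening: 0.995
grasp_force: 0.0
```

```bash
python3 -c "
from rim import *
a,d,p=snap('wrist'); print(rim(d,p,505,-320.5,67,23,6),rim(d,p,447,-281,79,27.5,6),rim(d,p,556,-355,95,18.5,6))
to(486,292,152,2.547)"
```

```text
[ 504.8 -320.9   66.9  857.    14. ] [ 447.5 -282.2   78.9 1216.    14. ] [ 556.7 -354.8   94.6  788.    14. ]
at [ 505.9 -320.7  152.8] [-3.1416e+00 -1.1000e-03  2.5468e+00] | shift mm [359.8 496.4   0.8] turn -0.0
```

Scaled: 0.272 m / 0.4 = 0.68, 0.236 m / 0.4 = 0.59.

Emit:
{"op": "move_arm", "data": {
  "motion": [
    [0,0,0,0.045,0.0625,0,0.085],
    [0,0,0,0.1025,0.14,0,0.085],
    [0,0,0,0.1675,0.23,0,0.085],
    [0,0,0,0.2325,0.32,0,0.085],
    [0,0,0,0.2975,0.41,0,0.085],
    [0,0,0,0.3625,0.5,0,0.085],
    [0,0,0,0.4275,0.59,0,0.085],
    [0,0,0,0.4925,0.68,0,0.085]
  ]
}}

```text
clock: 28.98
eef_pos: [494.8, 16.0, 152.3]
tcp_rot: [-3.14, -0.002, 2.547]
contact_force: [2.5, 1.1, 0.1]
opening: 0.997
grasp_force: 0.0
```

Scaled: 0.224 m / 0.4 = 0.56, 0.211 m / 0.4 = 0.5275.

Emit:
{"op": "move_arm", "data": {
  "motion": [
    [0,0,0,0.065,0.09,0,0.085],
    [0,0,0,0.1325,0.1825,0,0.085],
    [0,0,0,0.2,0.275,0,0.085],
    [0,0,0,0.265,0.365,0,0.085],
    [0,0,0,0.33,0.455,0,0.085],
    [0,0,0,0.3825,0.5275,0,0.085],
    [0,0,0,0.4075,0.56,0.05,0.085],
    [0,0,0,0.4075,0.56,0.1,0.085]
  ]
}}

```text
clock: 29.98
eef_pos: [485.3, 291.7, 110.9]
tcp_rot: [-3.14, -0.001, 2.548]
contact_force: [-0.0, 0.1, -0.0]
opening: 0.993
grasp_force: 0.0
```

```bash
python3 -c "
from rim import *
a,d,p=snap('wrist'); f=rim(d,p,*F['a']); print(f)
to(f[0],f[1],14,2.547)"
```

```text
[486.1 292.6  45.1 487.   14. ]
at [483.8 290.1 108.3] [-3.1361e+00 -2.3000e-03  2.5477e+00] | shift mm [-0.5  3.3 94.3] turn 0.001
```

Emit:
{"op": "move_arm", "data": {
  "motion": [
    [0,0,0,0,0.0025,0.0625,0.085],
    [0,0,0,0,0.0025,0.125,0.085],
    [0,0,0,0,0.0025,0.1875,0.085],
    [0,0,0,0,0.0025,0.225,0.07],
    [0,0,0,0,0.0025,0.2388,0.06],
    [0,0,0,0,0.0025,0.2388,0.055],
    [0,0,0,0,0.0025,0.2388,0.05],
    [0,0,0,0,0.0025,0.2388,0.05]
  ]
}}

```text
clock: 31.02
eef_pos: [487.2, 292.5, 18.5]
tcp_rot: [3.14, 0.001, 2.547]
contact_force: [0.2, -1.1, -0.6]
opening: 0.588
grasp_force: 0.0
```

```bash
python3 -c "
from rim import *
a,d,p=snap('wrist'); f=rim(d,p,*F['a']); print(f)
to(f[0],f[1],14,2.547)"
```

```text
[ 485.7  292.9   44.8 1377.    14. ]
at [487.1 292.5  18.4] [3.1406e+00 5.0000e-04 2.5468e+00] | shift mm [ 1.4 -0.5  4.4] turn -0.0
```

Scaled: 0.0035 m / 0.4 = 0.0088, 0.001 m / 0.4 = 0.0025.

Emit:
{"op": "move_arm", "data": {
  "motion": [
    [0,0,0,0.0025,-0.0013,0.005,0.05],
    [0,0,0,0.0025,-0.0013,0.0088,0.04],
    [0,0,0,0.0025,-0.0013,0.0088,0.03],
    [0,0,0,0.0025,-0.0013,0.0088,0.02],
    [0,0,0,0.0025,-0.0013,0.0088,0.02],
    [0,0,0,0.0025,-0.0013,0.0088,0.02]
  ],
  "grip_force": 45
}}

```text
clock: 31.82
eef_pos: [485.7, 292.4, 14.4]
tcp_rot: [3.142, -0.0, 2.547]
contact_force: [-0.8, 0.9, 2.8]
opening: 0.319
grasp_force: 44.2
```

Scaled: -0.125 m / 0.4 = -0.3125, -0.105 m / 0.4 = -0.2625.

Emit:
{"op": "move_arm", "data": {
  "motion": [
    [0,0,0,0,0,-0.025,0.02],
    [0,0,0,0,0,-0.075,0.02],
    [0,0,0,0,0,-0.1375,0.02],
    [0,0,0,0,0,-0.2,0.02],
    [0,0,0,0,0,-0.2625,0.02],
    [0,0,0,0,0,-0.3125,0.02],
    [0,0,0,0,0,-0.3125,0.02]
  ]
}}

```text
clock: 32.7
eef_pos: [486.7, 293.0, 141.1]
tcp_rot: [3.138, 0.001, 2.547]
contact_force: [-0.2, 0.1, -0.9]
opening: 0.318
grasp_force: 44.3
```

```bash
python3 place.py a 30
```

```text
0.31805095458091154 44.344695238396525 [-0.2  0.1 -0.9] [3.1385e+00 1.5000e-03 2.5468e+00]
rim [ 485.7  292.5  171.  2036.    14. ] err [-114.5  677.5] floor gap 109.0
at [485.9 292.6 139.8] [3.1403e+00 6.0000e-04 2.5468e+00] | shift mm [-474.5 -497.   109. ] turn -0.0
```

Scaled: -0.287 m / 0.4 = -0.7175, -0.248 m / 0.4 = -0.62.

Emit:
{"op": "move_arm", "data": {
  "motion": [
    [0,0,0,-0.03,-0.045,0,0.02],
    [0,0,0,-0.09,-0.13,0,0.02],
    [0,0,0,-0.1575,-0.2275,0,0.02],
    [0,0,0,-0.225,-0.3275,0,0.02],
    [0,0,0,-0.2925,-0.425,0,0.02],
    [0,0,0,-0.36,-0.5225,0,0.02],
    [0,0,0,-0.4275,-0.62,0,0.02],
    [0,0,0,-0.495,-0.7175,0,0.02]
  ]
}}

```text
clock: 33.75
eef_pos: [487.2, -58.5, 138.3]
tcp_rot: [-3.141, -0.002, 2.547]
contact_force: [0.9, -1.1, -1.4]
opening: 0.317
grasp_force: 44.4
```

Scaled: -0.276 m / 0.4 = -0.69, -0.24 m / 0.4 = -0.6.

Emit:
{"op": "move_arm", "data": {
  "motion": [
    [0,0,0,-0.0675,-0.0975,0,0.02],
    [0,0,0,-0.135,-0.1975,0,0.02],
    [0,0,0,-0.2025,-0.295,0,0.02],
    [0,0,0,-0.3,-0.3425,0,0.02],
    [0,0,0,-0.4,-0.39,0,0.02],
    [0,0,0,-0.5,-0.435,0,0.02],
    [0,0,0,-0.6,-0.4825,0,0.02],
    [0,0,0,-0.69,-0.525,0,0.02]
  ]
}}

```text
clock: 34.75
eef_pos: [598.6, -386.6, 137.6]
tcp_rot: [-3.141, -0.002, 2.546]
contact_force: [0.4, 1.0, -0.6]
opening: 0.318
grasp_force: 44.4
```

Scaled: 0.085 m / 0.4 = 0.2125, 0.07 m / 0.4 = 0.175.

Emit:
{"op": "move_arm", "data": {
  "motion": [
    [0,0,0,0,0,0,0.02],
    [0,0,0,0,0,0.05,0.02],
    [0,0,0,0,0,0.1125,0.02],
    [0,0,0,0,0,0.175,0.02],
    [0,0,0,0,0,0.2125,0.02],
    [0,0,0,0,0,0.2125,0.02],
    [0,0,0,0,0,0.2125,0.02]
  ]
}}

```text
clock: 35.62
eef_pos: [600.1, -384.9, 54.9]
tcp_rot: [3.142, 0.001, 2.547]
contact_force: [-0.3, 0.5, 0.1]
opening: 0.315
grasp_force: 44.4
```

```bash
python3 place.py a 30
```

```text
0.31541679814162876 44.440291821956635 [-0.3  0.5  0.1] [3.1416e+00 8.0000e-04 2.5470e+00]
rim [ 599.2 -385.2   84.9 2041.    14. ] err [-1.  -0.2] floor gap 22.9
at [ 600.3 -385.1   55.3] [3.1416e+00 1.5000e-03 2.5469e+00] | shift mm [-0.7  0.7 22.9] turn -0.0
```

Scaled: 0.023 m / 0.4 = 0.0575, 0.0225 m / 0.4 = 0.0563.

Emit:
{"op": "move_arm", "data": {
  "motion": [
    [0,0,0,-0.0013,0.0013,0.025,0.02],
    [0,0,0,-0.0013,0.0013,0.045,0.02],
    [0,0,0,-0.0013,0.0013,0.0538,0.02],
    [0,0,0,-0.0013,0.0013,0.0563,0.02],
    [0,0,0,-0.0013,0.0013,0.0575,0.02],
    [0,0,0,-0.0013,0.0013,0.0575,0.02]
  ]
}}

```text
clock: 36.42
eef_pos: [600.6, -384.8, 31.4]
tcp_rot: [-3.142, 0.0, 2.547]
contact_force: [-0.7, 0.1, -0.0]
opening: 0.317
grasp_force: 44.5
```

```bash
python3 place.py a 30
```

```text
0.3172568660016273 44.502667263150215 [-0.7  0.1 -0. ] [-3.1416e+00  4.0000e-04  2.5467e+00]
rim [ 599.8 -385.2   61.7 1834.    14. ] err [-0.4 -0.2] floor gap -0.3
at [ 600.6 -384.8   31.4] [-3.1416e+00  4.0000e-04  2.5468e+00] | shift mm [-0.2  0.4 -0.3] turn -0.0
```

Just at the floor. Lower a hair more, then release and lift away.

Scaled: 0.0008 m / 0.4 = 0.002, 0.0005 m / 0.4 = 0.0013.

Emit:
{"op": "move_arm", "data": {
  "motion": [
    [0,0,0,0,0,0.0013,0.02],
    [0,0,0,0,0,0.002,0.02],
    [0,0,0,0,0,0.0013,0.03],
    [0,0,0,0,0,0.0013,0.045],
    [0,0,0,0,0,0,0.06],
    [0,0,0,0,0,0,0.07],
    [0,0,0,0,0,0,0.07]
  ]
}}

```text
clock: 37.35
eef_pos: [600.5, -384.7, 31.2]
tcp_rot: [-3.142, -0.0, 2.547]
contact_force: [0.3, 0.4, 0.4]
opening: 0.82
grasp_force: 0.0
```

Scaled: -0.17 m / 0.4 = -0.425, -0.13 m / 0.4 = -0.325.

Emit:
{"op": "move_arm", "data": {
  "motion": [
    [0,0,0,0,0,-0.05,0.07],
    [0,0,0,0,0,-0.125,0.07],
    [0,0,0,0,0,-0.225,0.07],
    [0,0,0,0.075,0,-0.325,0.07],
    [0,0,0,0.175,0,-0.425,0.07],
    [0,0,0,0.175,0,-0.425,0.07],
    [0,0,0,0.175,0,-0.425,0.07]
  ]
}}

```text
clock: 38.22
eef_pos: [542.9, -345.8, 202.3]
tcp_rot: [3.142, 0.002, 2.547]
contact_force: [-0.3, -0.3, -1.0]
opening: 0.817
grasp_force: 0.0
```

```bash
python3 -c "
from rim import *
B=dict(a=(600.2,-385.0),b=(556.3,-355.3),c=(505.0,-320.5),d=(446.3,-280.6))
for n in('wrist','scene'):
    a,d,p=snap(n); 
    if n=='wrist': save('w20.png',a)
    for k in 'abcd':
        f=rim(d,p,*B[k],F[k][2]+17,F[k][3],5); print(n,k,f,(f[:2]-B[k]).round(1) if f is not None else '')
print(sensors.sense()['clock'])"
```

```text
wrist a [ 600.6 -385.6   62.   289.    13. ] [ 0.4 -0.6]
wrist b [ 557.3 -355.3   94.9  531.    14. ] [1. 0.]
wrist c [ 505.2 -321.2   67.   564.    14. ] [ 0.2 -0.7]
wrist d [ 448.1 -282.6   78.9  920.    14. ] [ 1.8 -2. ]
scene a [ 600.7 -385.1   61.1   69.    12. ] [ 0.5 -0.1]
scene b [ 556.9 -354.2   94.8  114.    13. ] [0.6 1.1]
scene c [ 504.1 -319.3   66.9  145.    13. ] [-0.9  1.2]
scene d [ 446.6 -280.7   79.   191.    13. ] [ 0.3 -0.1]
38.325
```

View pics/w20.png

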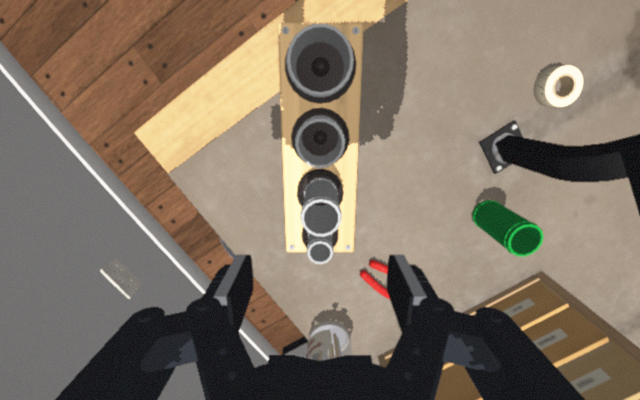

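All four flasks stand in their bases at (320,62), (320,138), (320,210) and (320,250). Their rims are at floor height plus flask length, offsets are below 3 mm, and the robot is clear.

```bash
python3 -c "
from rig import order
print(order.sign_off())"
```

```text
the job is handed in; nothing more can be done
None
```

The job is handed in: flask_b was drawn straight out of flask_c, and all four flasks stand upright and released on their own bases, seated on the floor and measured within 3 mm of centre, with the white pot and tape never touched, after about 38 s on the robot clock (the hand-in gave no verdict back).

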